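# Gauge a coarse spindle thread with a pitch comb leaf

## Task

Take the coarse-toothed comb leaf (the one with the longer grip) out of its wooden rack and seat it, teeth down and lengthwise, in the threads on top of the spindle near its middle: feel along gently until the teeth drop in fully, and keep it pressed lightly for a good second to check that it sits flat. Then lower it into the tin cup on the swing arm and let go, leaving it in the cup. Leave the other things on the bench alone.

Things in the scene. Friction and masses are not known exactly. Their poses are not given: they have to be found in the camera images.
- leaf_mid (a point): Centre (half-way up) of the coarse comb leaf, a steel plate standing teeth down in the rack. x along its length, y across its thickness, z up. Blade 56 mm long, 5 mm thick. Grip on top 40 mm long (x), 12 mm wide (y), from 3 mm below to 23 mm above this point. Tooth tips 23 mm below it. About 90 g.
- leaf: The same coarse leaf; origin at the middle of its tooth tips, axes as leaf_mid. Four blunt teeth 4 mm wide, 5 mm long, pitch 12 mm, at x = -18, -6, 6, 18 mm. In the rack the ends of its blade stand between wooden posts with 1 mm play that reach 14 mm up from the tooth tips: lift it straight up.
- rack: Wooden rack, fixed: base 170 x 46 x 6 mm, origin at its underside centre, x along its length. The two leaves stand in line along x, 43 mm either side of the centre, which is which varies.
- stand: Fixed gauging stand 170 mm long (x), 90 mm wide (y), origin at its underside centre. Its cradle, on springy mounts, gives straight down 1 mm per 2 N (after the first 1 N) and stops after 8 mm. In the cradle lies the threaded spindle, level, along x; it cannot be shifted or turned by hand.
- thread_top (a point): Crest line of the thread, top of the spindle, cradle's mid-length, 84 mm above the bench unloaded; x along the spindle, z up. Square-type thread: 8 flat crests 7 mm wide, pitch 12 mm, crest diameter 44 mm, grooves 5 mm wide, 4 mm deep. One groove's middle lies within 4 mm of this point along x: where exactly is NOT given by this pose. Seated, the tooth tips are 4 mm below this point.
- cup_floor (a point): Centre of the inner floor of the round tin cup at the end of the cast swing arm, 53 mm above the bench. Cup inner radius 51 mm at the floor, rim 17 mm above the floor, 124 mm across outside. The arm (200 mm from pivot to cup) turns stiffly about a vertical pivot and stays where it is left.
- fine_leaf: The other comb leaf, bystander: fine teeth of 4 mm pitch, same blade size, short grip only 24 mm long. Origin at the middle of its tooth tips.
- nipple: Bystander: black iron pipe nipple, standing tube 34 mm across, 90 mm high, origin underside centre.
- valve: Bystander: brass ball valve, 74 mm long, steel lever on top at 46 mm, origin underside centre.
- clamp_a: Bystander: stainless spring band clamp, 36 mm ring with two ears, 12 mm high, origin underside centre.
- clamp_b: Bystander: second stainless spring band clamp, the same.
- reducer: Bystander: white nylon reducer, stepped, 46 mm across, 52 mm high, origin underside centre.
- wrench: Bystander: steel wrench lying flat, origin underside centre.
Things that resemble listed ones, but are neither listed nor needed, are in the scene too. Of the things that look like the stand, the middle-sized one is meant.

How it is judged:
By the outcome, as a careful person would: the job done as asked, in the order asked, and still so for the second after the job is handed in, with the robot touching nothing.
It also fails if it takes over 69 s, if anything falls off the work surface, if the arm or the gripper's body presses on something with over 40 N, if the wrist force passes 120 N, or if a joint passes its speed limit or range.

## Robot

A 7-joint arm with a two-finger parallel gripper is mounted at the origin on the work surface. World frame = base frame: x ahead of the robot, y to its left, z up, the work surface at z = 0. Lengths are in m, angles in rad, forces in N, time in s.
With the tool pointing down it reaches from about 0.425 to 0.95 m from the base axis. Payload 4.7 kg.
Tool frame: the origin (TCP) lies on the centre line of the jaws, within the pads' length; the fingertips stand robot.nose_length ahead of it and the grasp point (between the pads) lies 8 mm behind it (robot.nose_length is the distance from the TCP to the fingertips, in m); z points along the fingers, x is the direction in which the jaws open and shut, and the axes are right-handed (so a half turn about z gives the same grasp; the last joint's range is limited). The gripper opens to 85 mm and grips with 20 to 120 N. Pads are 22 mm wide; open, the fingers measure 114 mm over their backs; the gripper's body (76 mm by 85 mm) begins 54 mm behind the grasp point. The pads swing forward as they close: fully open they stand 13 mm farther back than shut.
Start: joints at [-1.16, 0.469, -0.049, 1.532, 0.024, 1.141, -0.082], TCP at [0.287, 0.611, 0.208] pointing down, gripper open.
Joint ranges: [-2.59, 2.59], [-0.33, 1.99], [-1.39, 1.29], [0.1, 2.45], [-1.04, 4.18], [0.21, 1.99], [-2.66, 2.66]. Speed limits (rad/s): [2.57, 2.57, 3.14, 3.14, 3.14, 3.14, 3.14].

## Interface

Orientations are given as [roll, pitch, yaw] about the fixed x, y, z axes, in that order (R = Rz(yaw) Ry(pitch) Rx(roll)).
In Python, from plant import robot gives the robot as it stands. Calls block until the motion is done:
- robot.goto(position, orientation): joint-space move of the TCP to a pose.
- robot.move_straight(position, vel=0.15, attitude=None, contact_N=None): straight line of the TCP; attitude=None keeps the orientation; vel is the mean speed in m/s. With contact_N (N) it stops when the force on the tool has changed by that much, and returns True; else False.
- robot.move_joints(angles): joint-space move.
- robot.grip(opening, strength=None): opening from 0.0 (shut) to 1.0 (fully open); strength is the grip in N (None keeps the last); returns when the fingers have stopped.
- robot.sleep(seconds).
- robot.inverse_kinematics(position, orientation): joint angles nearest the present ones, or None.
- robot.sense(): the state.
- robot.grab_frame(name): name is "scene" or "top"; returns a dict with "image" (400x640x3 uint8, red, green, blue), "range_z" (400x640 float32, m along the optical axis (not along the pixel's ray), 0 where there is no reading), "fx", "fy", "cx", "cy" (pixels), "R" (3x3) and "t" (3): a world point X has camera coordinates R X + t. Camera axes: x right, y down, z forward; pixel columns grow to the right and rows downward; lengths in m; the calibration is good to about 2 mm. A picture is of the moment at which its call begins.
A pose or a line that the arm cannot do raises robot.IKError and nothing moves.
- robot.close_job(): hands the job in, once; it reports no verdict.
The state is a dict: "t": time; "joint_pos": joint angles; "joint_velocities": joint speeds; "effort": joint torques, N m; "tcp_pos": TCP position; "tcp_rot": TCP orientation; "wrist_force": force on the tool from outside, world axes, zero at the start; "torque": the same for the moment, N m; "opening": opening from 0.0 (shut) to 1.0 (fully open).
Only numpy, scipy, OpenCV 4.12 (cv2) and the standard library are available. Lean on these libraries where they do the work, as an engineer would, in place of code of your own. Each camera call takes 0.05 s, during which the arm holds its last target.

## Working session

There is one attempt and no reset: what is moved stays moved. The work goes in short steps, each a Python script; the robot and the scene stay as the last script left them, time stands still between calls to the robot, and variables do not carry over. Pictures are saved under pics/ and viewed, and the job is handed in when it is done.

```bash
ls; mkdir -p pics; python3 - <<'E'
from plant import robot
import cv2,numpy as np
for n in("scene","top"):
    f=robot.grab_frame(n); cv2.imwrite(f"pics/{n}0.png",f["image"][:,:,::-1]); np.savez(f"{n}0.npz",**f)
    print(n,f["fx"],f["cx"],f["cy"],f["R"],f["t"])
s=robot.sense();print(s["t"],s["tcp_pos"],s["tcp_rot"],s["opening"],s["wrist_force"],robot.nose_length)
E
```

```text
pics
scene 459.7212194521694 320.6045577151222 196.97918048674046 [[ 0.06417832  0.99767079  0.02311146]
 [ 0.62813268 -0.02238892 -0.77778408]
 [-0.77545501  0.06443394 -0.62810651]] [-0.02288601 -0.22675986  1.62118008]
top 397.1743845249203 316.1697259813088 203.23028811832697 [[-0.01720909 -0.99984729  0.00304198]
 [-0.98499829  0.01643088 -0.17178005]
 [ 0.17170383 -0.00595252 -0.98513063]] [-0.00204913  0.52157853  0.9131321 ]
0.1 [0.28713278 0.61025758 0.20748275] [3.14154345e+00 1.74509266e-03 1.13101813e+00] 1.003387820221339 [ 0.49375964 -0.57832864 -0.48664829] 0.011
```

View pics/scene0.png

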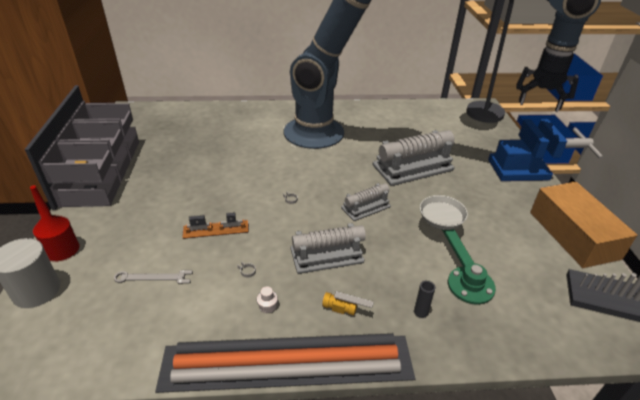

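View pics/top0.png

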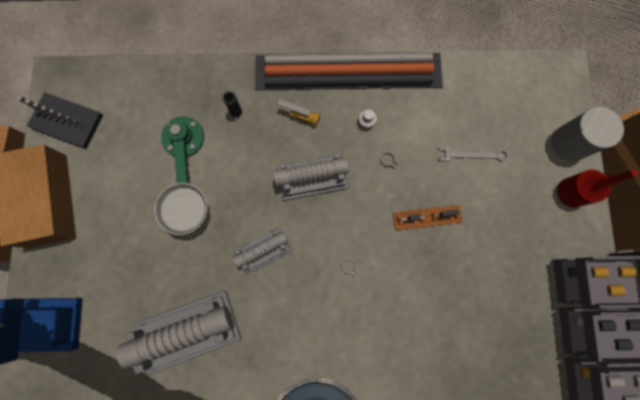

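The scene shows three stands: a large one at scene (413,155), a small one at (366,200) and the middle-sized one at (328,247), which is at top (311,176). The rack is at top (428,217) and the cup at top (181,208). I'll enlarge these next.

```bash
cat > h.py <<'E'
import numpy as np,cv2
def load(n): return dict(np.load(n+".npz"))
def cloud(f):
    z=f["range_z"].astype(float); v,u=np.mgrid[0:400,0:640]
    P=np.stack([(u-f["cx"])/f["fx"]*z,(v-f["cy"])/f["fy"]*z,z],-1)-f["t"]
    W=P@f["R"]; W[z==0]=np.nan
    return W
def proj(f,X):
    c=np.asarray(X)@f["R"].T+f["t"]
    return np.stack([c[...,0]/c[...,2]*f["fx"]+f["cx"],c[...,1]/c[...,2]*f["fy"]+f["cy"]],-1)
def crop(f,u0,v0,u1,v1,k,name):
    im=f["image"][v0:v1,u0:u1,::-1]; cv2.imwrite(name,cv2.resize(im,None,fx=k,fy=k,interpolation=cv2.INTER_CUBIC))
E
python3 - <<'E'
from h import *
t=load("top0");s=load("scene0")
crop(t,385,195,470,240,9,"pics/rack_t.png");crop(s,175,200,255,245,9,"pics/rack_s.png")
crop(t,265,145,360,205,8,"pics/st_t.png");crop(s,285,220,370,275,9,"pics/st_s.png")
for n,f in(("t",t),("s",s)):
    W=cloud(f); print(n,"bench",np.nanmedian(W[250:330,400:500,2] if n=="t" else W[290:330,150:240,2]))
    for nm,(u0,v0,u1,v1) in dict(rack=(385,195,470,240),stand=(265,145,360,205),cup=(150,175,215,245)).items() if n=="t" else dict(rack=(175,200,255,245),stand=(285,220,370,275),cup=(410,190,475,245)).items():
        w=W[v0:v1,u0:u1].reshape(-1,3); w=w[np.isfinite(w[:,2])]
        for zl in [.004,.02,.035,.05,.065,.08]:
            m=w[w[:,2]>zl]
            if len(m)<8: continue
            r=cv2.minAreaRect((m[:,:2]*1000).astype(np.float32)); print(nm,zl,len(m),np.round(r[0],1),np.round(r[1],1),round(r[2],1),"zmax",m[:,2].max().round(4))
E
```

```text
t bench -0.0005192465380974026
rack 0.004 1036 [ 487.3 -282.7] [197.4 102.6] 89.8 zmax 0.0558
rack 0.02 244 [ 487.1 -289.5] [ 17.9 149.2] 4.5 zmax 0.0558
rack 0.035 169 [ 488.6 -292.8] [ 12.7 117.6] 6.0 zmax 0.0558
rack 0.05 98 [ 488.6 -293.6] [ 11.6 115.9] 5.9 zmax 0.0558
stand 0.004 2463 [574.4  -6.9] [133.8 182.9] 10.3 zmax 0.0862
stand 0.02 2103 [5.947e+02 4.000e-01] [ 76.8 175.9] 9.6 zmax 0.0862
stand 0.035 1378 [5.927e+02 1.000e-01] [ 68.4 175.9] 9.6 zmax 0.0862
stand 0.05 1358 [5.95e+02 5.00e-01] [ 64.2 175.9] 9.8 zmax 0.0862
stand 0.065 1267 [5.95e+02 5.00e-01] [ 64.1 175.9] 9.7 zmax 0.0862
stand 0.08 283 [5.939e+02 2.000e-01] [ 26.1 175. ] 9.3 zmax 0.0862
cup 0.004 2224 [528.6 316.5] [158.9 135.7] 4.1 zmax 0.0727
cup 0.02 2219 [517.4 312.9] [138.9 122. ] 43.0 zmax 0.0727
cup 0.035 2217 [517.4 312.9] [138.9 122. ] 43.0 zmax 0.0727
cup 0.05 1888 [511.5 307.3] [121.6 121.7] 45.9 zmax 0.0727
cup 0.065 277 [510.8 307.7] [122.  120.6] 2.8 zmax 0.0727
s bench 0.0015873828263890497
rack 0.004 1450 [ 458.4 -300. ] [232.8 178.5] 88.0 zmax 0.0594
rack 0.02 417 [ 492.1 -288.9] [ 21.3 149.9] 6.4 zmax 0.0594
rack 0.035 211 [ 492.4 -291.9] [ 16.6 117.8] 5.5 zmax 0.0594
rack 0.05 98 [ 491.5 -292. ] [ 14.9 114.4] 5.5 zmax 0.0594
stand 0.004 2979 [564.9   4.6] [224.1 195.5] 87.4 zmax 0.0891
stand 0.02 2181 [601.9   2.4] [ 70.7 176.3] 10.9 zmax 0.0891
stand 0.035 1505 [600.7   2.1] [ 68.3 176.3] 10.9 zmax 0.0891
stand 0.05 1314 [598.6   1.8] [ 64.9 176.2] 10.5 zmax 0.0891
stand 0.065 1086 [599.    1.8] [ 63.8 176.2] 10.6 zmax 0.0891
stand 0.08 448 [597.6   1.6] [ 32.2 176.1] 9.9 zmax 0.0891
cup 0.004 1792 [475.6 333.8] [186.4 292.4] 77.5 zmax 0.0748
cup 0.02 1469 [529.4 302. ] [121.8 163.8] 69.6 zmax 0.0748
cup 0.035 1468 [529.4 302. ] [121.8 163.8] 69.6 zmax 0.0748
cup 0.05 1335 [528.6 301.6] [121.8 162.4] 67.9 zmax 0.0748
cup 0.065 293 [513.1 308.4] [125.  122.2] 15.6 zmax 0.0748
```

View pics/rack_t.png

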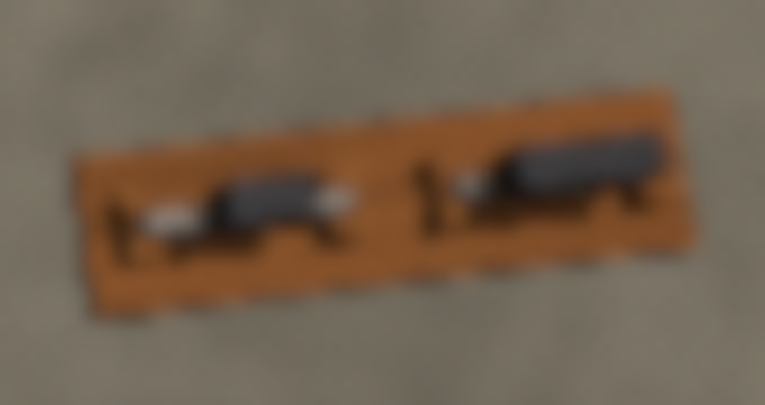

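View pics/rack_s.png

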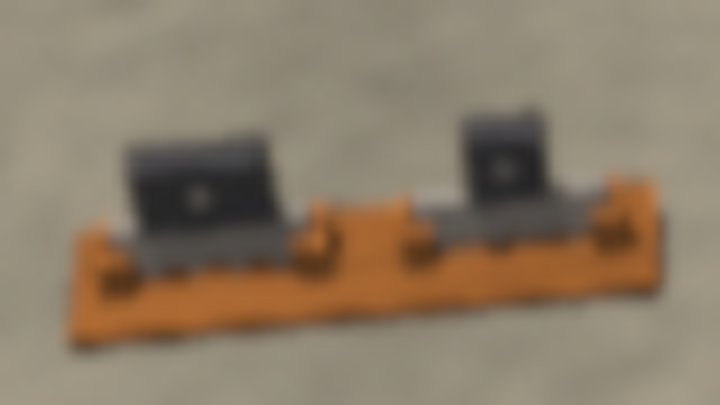

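View pics/st_t.png

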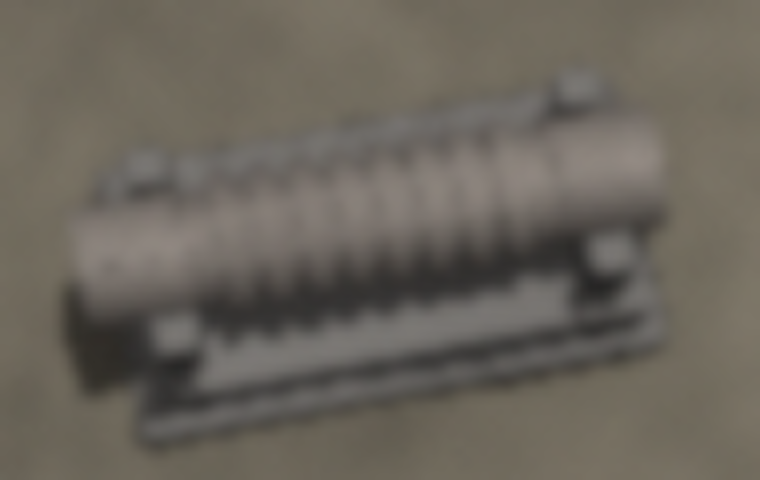

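View pics/st_s.png

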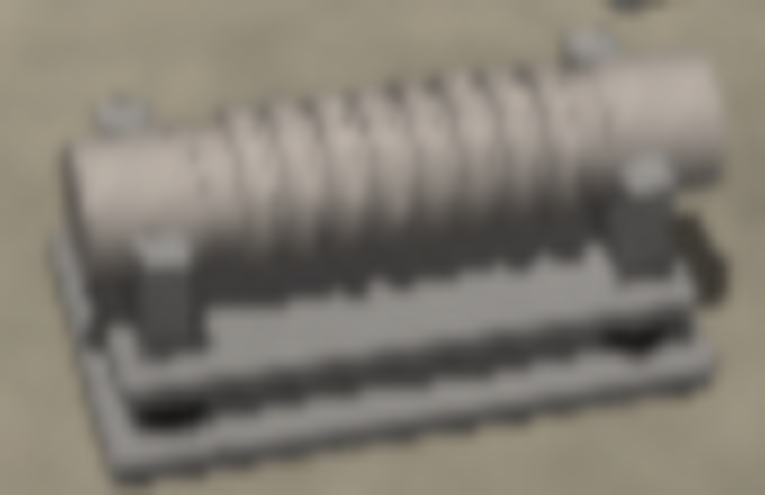

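The longer grip is on the right leaf in the top view, at crop (585,165), i.e. top (450,213). In the scene view it is the left one. The stand shows four post tops, and the thread grooves lie between smooth journals. Next I'll measure both more precisely.

```bash
python3 - <<'E'
from h import *
t=load("top0");s=load("scene0")
def tri(ut,us):
    A=[];b=[]
    for f,u in((t,ut),(s,us)):
        for k,(c,fx) in enumerate(((f["cx"],f["fx"]),(f["cy"],f["fy"]))):
            r=f["R"][k]*fx-(u[k]-c)*f["R"][2]; A.append(r); b.append(-(f["t"][k]*fx-(u[k]-c)*f["t"][2]))
    x,res,_,_=np.linalg.lstsq(np.array(A),np.array(b),rcond=None); return x,np.sqrt(res/4)
T=lambda x,y:(265+(x+.5)/8-.5,145+(y+.5)/8-.5)
S=lambda x,y:(285+(x+.5)/9-.5,220+(y+.5)/9-.5)
pts=[]
for a,b in(((145,165),(650,170)),((577,85),(163,240)),((176,332),(588,48)),((608,250),(122,112))):
    x,r=tri(T(*a),S(*b)); pts.append(x); print("post",(x*1000).round(1),r)
c=np.mean(pts,0); print("mean",c*1000)
d=(pts[0]-pts[1]+pts[2]-pts[3]); print("axis yaw deg",np.degrees(np.arctan2(d[1],d[0])))
# spindle ends and grip points
for n,f,(u0,v0,u1,v1) in(("t",t,(430,195,470,230)),("s",s,(185,205,212,235))):
    w=cloud(f)[v0:v1,u0:u1].reshape(-1,3); m=w[(w[:,2]>.047)]
    c=m.mean(0); U,_,Vt=np.linalg.svd(m[:,:2]-c[:2]); p=(m[:,:2]-c[:2])@Vt.T
    mid=c[:2]+(p.max(0)+p.min(0))/2@Vt
    print(n,"grip",len(m),(c*1000).round(1),(mid*1000).round(1),"yaw",np.degrees(np.arctan2(Vt[0,1],Vt[0,0])),np.ptp(p,axis=0)*1000, np.median(m[:,2]))
for n,f,(u0,v0,u1,v1) in(("t",t,(265,145,360,205)),("s",s,(285,220,370,275))):
    w=cloud(f)[v0:v1,u0:u1].reshape(-1,3); m=w[(w[:,2]>.080)]
    c=m.mean(0); U,_,Vt=np.linalg.svd(m[:,:2]-c[:2]);p=(m[:,:2]-c[:2])@Vt.T
    print(n,"spindle",(c*1000).round(1),"yaw",np.degrees(np.arctan2(Vt[0,1],Vt[0,0])),np.ptp(p,axis=0)*1000,((c[:2]+(p.max(0)+p.min(0))/2@Vt)*1000).round(1))
# cup rim
for n,f,(u0,v0,u1,v1) in(("t",t,(150,175,215,245)),("s",s,(410,190,475,245))):
    w=cloud(f)[v0:v1,u0:u1].reshape(-1,3); m=w[(w[:,2]>.066)]
    print(n,"cup",cv2.minEnclosingCircle((m[:,:2]*1000).astype(np.float32)))
E
```

```text
post [610.5  68.6  71. ] [0.27393955]
post [632.7 -61.8  72.3] [0.01981798]
post [559.7  58.6  69.2] [0.01016535]
post [582.1 -70.6  70.8] [0.19350181]
mean [596.2517625   -1.28080088  70.82978702]
axis yaw deg 99.74095111183215
t grip 83 [ 492.5 -331.2   51.1] [ 492.4 -331.4] yaw 94.8820093007392 [40.00521912 11.52524466] 0.05113726256294815
s grip 82 [ 496.8 -330.1   52.1] [ 495.7 -330.1] yaw 92.90037404803398 [38.35735174 14.95585256] 0.052735398881828766
t spindle [594.4  -1.1  81.7] yaw -80.28918711989685 [175.0376518   26.17506573] [5.942e+02 2.000e-01]
s spindle [599.4   0.6  82.8] yaw 100.08531580396011 [176.13537022  32.27261677] [597.5   1.5]
t cup ((510.73138427734375, 307.74700927734375), 61.78453063964844)
s cup ((513.1574096679688, 308.92010498046875), 64.35777282714844)
```

```bash
python3 - <<'E'
from h import *
t=load("top0");s=load("scene0")
a=np.radians(99.74);ax=np.array([np.cos(a),np.sin(a),0]);c=np.array([.5955,0,.084])
sv=np.arange(-60,60.1,.5)
from scipy.ndimage import map_coordinates
for n,f in(("t",t),("s",s)):
    g=f["image"].mean(-1); acc=0
    n_=np.array([-ax[1],ax[0],0])
    for o in (-4,-2,0,2,4):
        p=proj(f,c+sv[:,None]/1000*ax+n_*o/1000); acc=acc+map_coordinates(g,[p[:,1],p[:,0]],order=3)
    acc=acc/5
    mins=[(sv[i],round(acc[i])) for i in range(1,len(sv)-1) if acc[i]<acc[i-1] and acc[i]<=acc[i+1]]
    k=np.abs(sv)<42; ph=np.angle(np.sum((acc[k]-acc[k].mean())*np.exp(2j*np.pi*sv[k]/12))); 
    print(n,mins,"groove offset", (ph+np.pi)/(2*np.pi)*12%12)
from plant import robot
for y in (5.6,185.6-360):
  for p in((.494,-.331,.2),(.494,-.331,.037)):
    print(y,p,robot.inverse_kinematics(p,[np.pi,0,np.radians(y)]))
  print(robot.inverse_kinematics((.5955,0,.12),[np.pi,0,np.radians(y+4.1)]))
  print(robot.inverse_kinematics((.512,.308,.12),[np.pi,0,np.radians(y+4.1)]))
E
```

```text
t [(np.float64(-54.5), 121), (np.float64(-45.0), 132), (np.float64(-36.5), 123), (np.float64(-25.0), 123), (np.float64(-13.0), 121), (np.float64(-1.0), 120), (np.float64(11.5), 118), (np.float64(23.5), 118), (np.float64(36.5), 120), (np.float64(47.0), 120)] groove offset 11.722174729164232
s [(np.float64(-54.0), 145), (np.float64(-45.5), 135), (np.float64(-33.5), 132), (np.float64(-21.0), 128), (np.float64(-9.5), 133), (np.float64(2.5), 125), (np.float64(14.5), 125), (np.float64(26.5), 130), (np.float64(39.0), 124), (np.float64(51.0), 134)] groove offset 2.4122430527679843
5.6 (0.494, -0.331, 0.2) [-0.11555664  0.44651527  0.87027274  1.77790211 -0.38045932  1.09518531
  0.98236645]
5.6 (0.494, -0.331, 0.037) [-0.09010289  0.70417858  0.87620499  1.91386586 -0.71031227  0.86766565
  1.25612985]
[-0.41692569  0.45657466  0.46235262  1.84073161 -0.25325371  0.90249764
  0.33202259]
[-0.78453245  0.43610766  0.22780156  1.82575577 -0.12273994  0.8933573
 -0.33095288]
-174.4 (0.494, -0.331, 0.2) [-0.25080392  0.54937401  1.11665691  1.78379451 -0.53866972  1.15472297
 -2.0067357 ]
-174.4 (0.494, -0.331, 0.037) [-0.20688346  0.83755328  1.10557034  1.91932586 -0.91094761  0.99814619
 -1.71380399]
[-0.81729629  0.68000013  1.11197795  1.86094372 -0.7028973   1.05950506
 -2.39175632]
[-0.30647317  0.46630236 -0.40682298  1.7962853   0.2247104   0.92460181
  2.50025506]
```

```bash
python3 - <<'E'
from h import *
from plant import robot
o=[np.pi,0,np.radians(5.6)]
robot.grip(0.5)
robot.goto([.494,-.331,.15],o)
robot.move_straight([.494,-.331,.075],vel=.15)
f=robot.grab_frame("top");crop(f,400,170,480,240,9,"pics/ap_t.png")
g=robot.grab_frame("scene");crop(g,170,170,260,240,8,"pics/ap_s.png")
q=robot.sense();print(q["t"],q["tcp_pos"],q["tcp_rot"],q["opening"],q["wrist_force"])
for f in(f,g):
  print(proj(f,np.array([[.494,-.331,.064]])))
E
```

```text
4.7083 [ 0.49471139 -0.33175492  0.07618812] [ 3.14013610e+00 -1.84167996e-03  9.76704656e-02] 0.49562838628517925 [-0.2883455  -0.75281162  0.71947267]
[[452.08061591 211.09717754]]
[[195.59853125 213.06550584]]
```

View pics/ap_t.png

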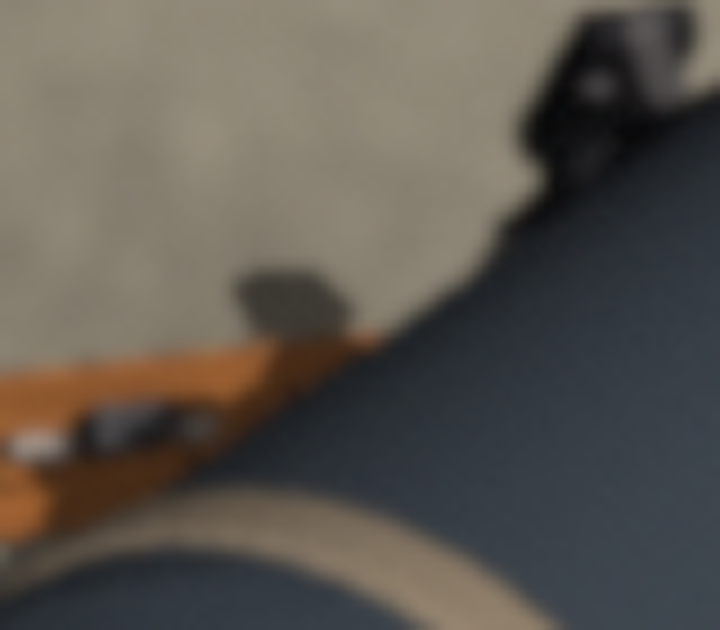

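View pics/ap_s.png

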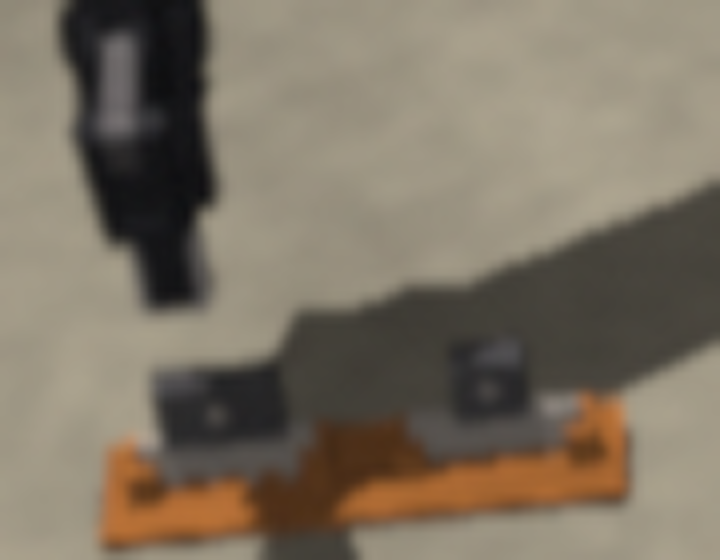

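```bash
python3 - <<'E'
from h import *
s=load("scene0")
P=np.array([[.494,-.331,.052],[.529,-.329,.068],[.519,-.329,.068],[.529,-.340,.068],[.529,-.318,.068],[.4935,-.351,.052],[.4935,-.311,.052],[.500,-.351,.052],[.500,-.311,.052]])
print((proj(s,P)-[170,170])*8)
E
```

```text
[[210.29248875 372.69370944]
 [192.94369543 408.20651737]
 [197.69464805 386.91031852]
 [157.10944043 409.11558272]
 [228.73369328 407.29857477]
 [147.41455901 373.2287647 ]
 [273.48508747 370.10906596]
 [144.19290164 386.64712453]
 [270.80863897 383.48481852]]
```

```bash
python3 - <<'E'
from h import *
from plant import robot
f=robot.grab_frame("scene");crop(f,120,60,320,260,3,"pics/ap2_s.png");np.savez("scene1.npz",**f)
W=cloud(f)
print([ (r,W[r,192].round(3)) for r in range(185,214,2)])
E
```

```text
[(185, array([ 0.522, -0.319,  0.176])), (187, array([ 0.522, -0.32 ,  0.169])), (189, array([ 0.523, -0.321,  0.164])), (191, array([ 0.537, -0.318,  0.169])), (193, array([ 0.546, -0.316,  0.17 ])), (195, array([ 0.549, -0.316,  0.167])), (197, array([ 0.549, -0.317,  0.161])), (199, array([ 0.547, -0.319,  0.154])), (201, array([ 0.525, -0.326,  0.129])), (203, array([ 0.526, -0.326,  0.124])), (205, array([ 0.525, -0.328,  0.117])), (207, array([ 0.527, -0.328,  0.112])), (209, array([ 0.406, -0.362,  0.004])), (211, array([ 0.414, -0.361,  0.003])), (213, array([ 0.422, -0.36 ,  0.002]))]
```

View pics/ap2_s.png

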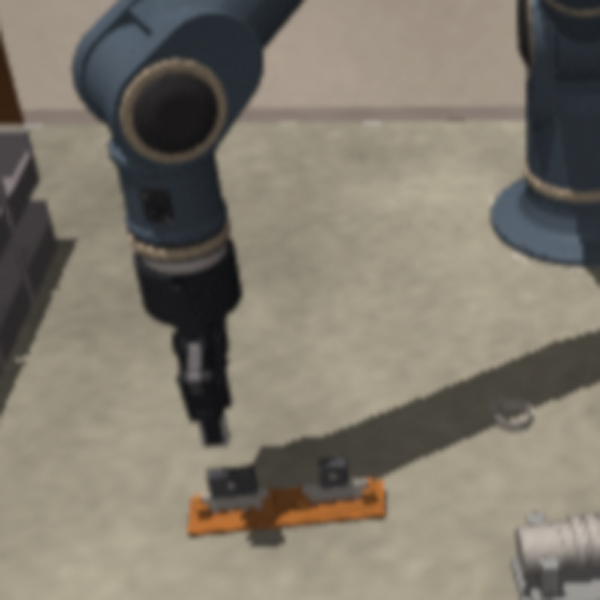

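```bash
python3 - <<'E'
from h import *
from plant import robot
q=robot.sense();print(q)
W=cloud(load("scene0")); r=W[50:120,515:585].reshape(-1,3)
m=(np.hypot(r[:,0]-.287,r[:,1]-.611)<.09); m=r[m&(r[:,2]>.05)]
print("start gripper", len(m), m[np.argsort(m[:,2])[:12]].round(3))
W=cloud(load("scene1")); r=W[150:260,150:260].reshape(-1,3)
m=(np.hypot(r[:,0]-.494,r[:,1]+.331)<.09); m=r[m&(r[:,2]>.062)]
print("now", len(m), m[np.argsort(m[:,2])[:12]].round(3))
f=robot.grab_frame("top");cv2.imwrite("pics/top1.png",f["image"][:,:,::-1])
E
```

```text
{'t': 4.7583, 'joint_pos': array([-0.04711724,  0.60184783,  0.79563065,  1.88767412, -0.55135553,
        0.88289738,  1.12129251]), 'joint_velocities': array([-1.52640983e-03,  2.27692630e-04, -7.68629073e-04,  4.12032120e-03,
       -1.20052877e-03,  1.35390187e-05,  6.60337443e-05]), 'effort': array([ 1.16713505e-02, -4.28145897e+01,  1.04529655e+01, -1.71799439e+01,
        8.96661426e-03, -7.28022915e-04, -8.63217338e-04]), 'tcp_pos': array([ 0.49471431, -0.33164598,  0.07619945]), 'tcp_rot': array([ 3.14025970e+00, -1.90615555e-03,  9.77370453e-02]), 'wrist_force': array([ 0.28379142,  0.54389838, -0.18191089]), 'torque': array([-0.01477182, -0.02450555, -0.01087828]), 'opening': 0.4985982207739845}
start gripper 1923 [[0.313 0.647 0.247]
 [0.314 0.649 0.247]
 [0.275 0.562 0.249]
 [0.275 0.565 0.249]
 [0.271 0.56  0.25 ]
 [0.314 0.642 0.251]
 [0.279 0.557 0.251]
 [0.316 0.643 0.251]
 [0.304 0.646 0.251]
 [0.316 0.646 0.251]
 [0.275 0.561 0.252]
 [0.312 0.642 0.252]]
now 1176 [[ 0.52  -0.326  0.103]
 [ 0.52  -0.328  0.103]
 [ 0.469 -0.328  0.103]
 [ 0.521 -0.335  0.104]
 [ 0.521 -0.337  0.104]
 [ 0.522 -0.33   0.105]
 [ 0.521 -0.34   0.105]
 [ 0.523 -0.332  0.106]
 [ 0.472 -0.33   0.106]
 [ 0.52  -0.323  0.106]
 [ 0.514 -0.321  0.108]
 [ 0.522 -0.341  0.108]]
```

View pics/top1.png

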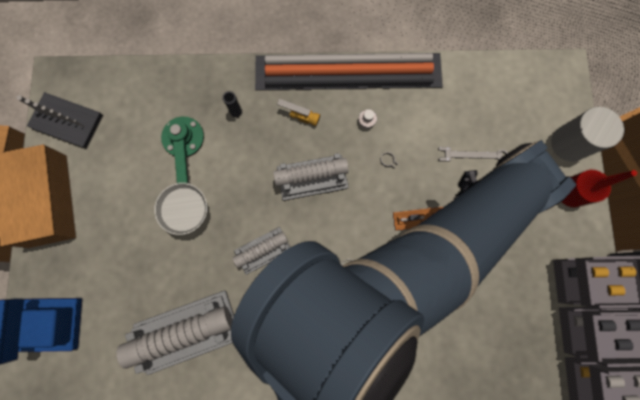

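```bash
python3 - <<'E'
from h import *
from plant import robot
for o in (0.25,0.0):
    robot.grip(o)
    f=robot.grab_frame("scene");crop(f,160,150,260,240,7,f"pics/g{int(o*100)}.png")
    W=cloud(f); r=W[150:260,150:260].reshape(-1,3)
    m=(np.hypot(r[:,0]-.494,r[:,1]+.331)<.09); m=r[m&(r[:,2]>.06)]
    q=robot.sense();print(q["t"],q["opening"],q["tcp_pos"]);print(m[np.argsort(m[:,2])[:8]].round(3))
E
```

```text
5.2 0.2505536833133572 [ 0.49401799 -0.3309945   0.0750774 ]
[[ 0.509 -0.33   0.1  ]
 [ 0.509 -0.34   0.101]
 [ 0.51  -0.335  0.101]
 [ 0.51  -0.327  0.101]
 [ 0.51  -0.332  0.101]
 [ 0.512 -0.336  0.103]
 [ 0.509 -0.322  0.103]
 [ 0.509 -0.324  0.104]]
5.5917 0.0010911038200413588 [ 0.49398916 -0.33103454  0.07497016]
[[ 0.494 -0.342  0.098]
 [ 0.496 -0.325  0.099]
 [ 0.496 -0.339  0.099]
 [ 0.499 -0.326  0.101]
 [ 0.5   -0.336  0.103]
 [ 0.501 -0.328  0.103]
 [ 0.501 -0.331  0.103]
 [ 0.498 -0.324  0.103]]
```

View pics/g0.png

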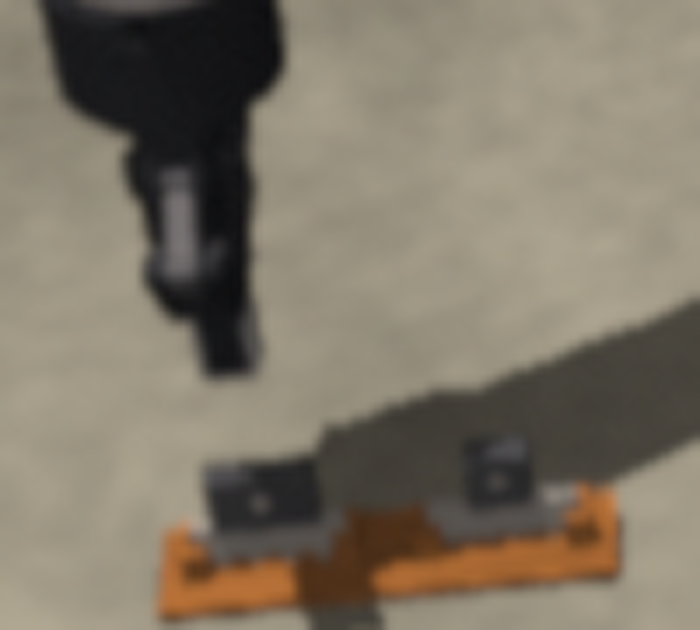

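The shut fingertips sit at z≈0.098 with the TCP reported at 0.075. That is about 34 mm higher than nose_length implies. Both fingers show it, and it was the same at the start pose, so the camera contradicts the stated tool length. I'll descend in guarded stages and check against the image.

```bash
python3 - <<'E'
from h import *
from plant import robot
robot.grip(0.5)
print(robot.inverse_kinematics([.494,-.331,.003],[np.pi,0,np.radians(5.6)]))
print(robot.move_straight([.494,-.331,.035],vel=.1,contact_N=6))
f=robot.grab_frame("scene");crop(f,160,160,260,240,8,"pics/d1.png")
W=cloud(f); r=W[150:260,150:260].reshape(-1,3)
m=(np.abs(r[:,0]-.525)<.02)&(np.abs(r[:,1]+.331)<.02); m=r[m&(r[:,2]>.03)]
q=robot.sense();print(q["t"],q["opening"],q["tcp_pos"],q["wrist_force"]);print(m[np.argsort(m[:,2])[:8]].round(3))
E
```

```text
[ 0.01681004  0.6961038   0.70661203  1.9238657  -0.64673725  0.76273503
  1.19413654]
False
6.675 0.5008359088390665 [ 0.49408119 -0.33145841  0.03520281] [-0.07956975  0.09424973  0.51832409]
[[ 0.505 -0.345  0.037]
 [ 0.505 -0.348  0.051]
 [ 0.518 -0.324  0.061]
 [ 0.52  -0.341  0.064]
 [ 0.521 -0.326  0.064]
 [ 0.522 -0.328  0.065]
 [ 0.523 -0.331  0.066]
 [ 0.52  -0.324  0.066]]
```

View pics/d1.png

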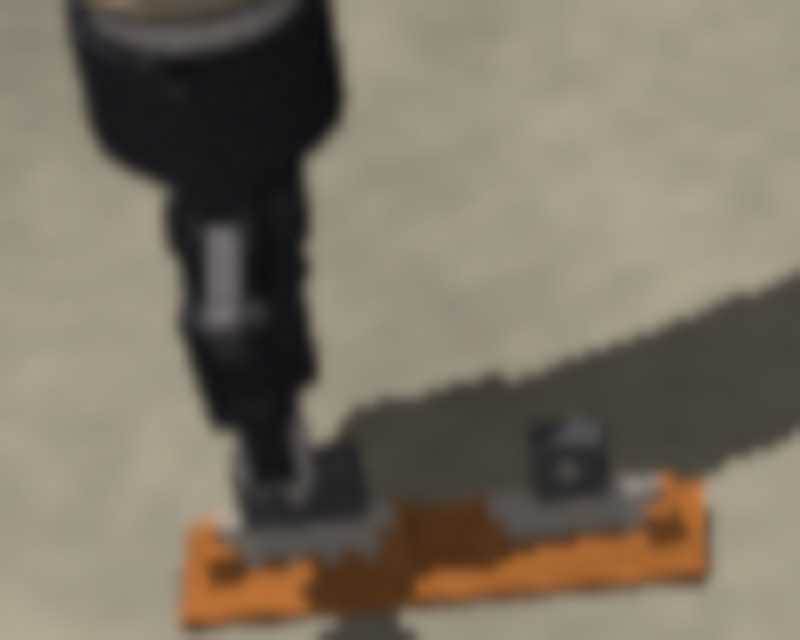

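The fingertip is at crop (268,490), next to the grip, so the +26 mm offset holds. The jaws straddle the grip and are centred on it. I'll go on down and grip.

```bash
python3 - <<'E'
from h import *
from plant import robot
print(robot.move_straight([.494,-.331,.004],vel=.08,contact_N=6))
q=robot.sense();print(q["t"],q["tcp_pos"],q["wrist_force"])
robot.grip(0.0,60)
q=robot.sense();print(q["t"],q["opening"],q["tcp_pos"],q["wrist_force"])
f=robot.grab_frame("scene");crop(f,160,160,260,240,8,"pics/d2.png")
E
```

```text
False
7.2083 [ 0.49370604 -0.33100147  0.003517  ] [0.37086299 0.11614936 0.70106962]
7.5917 0.12774603133846194 [ 0.49461462 -0.33123905  0.00447925] [ 0.77366835 -0.14254423  0.56141429]
```

View pics/d2.png

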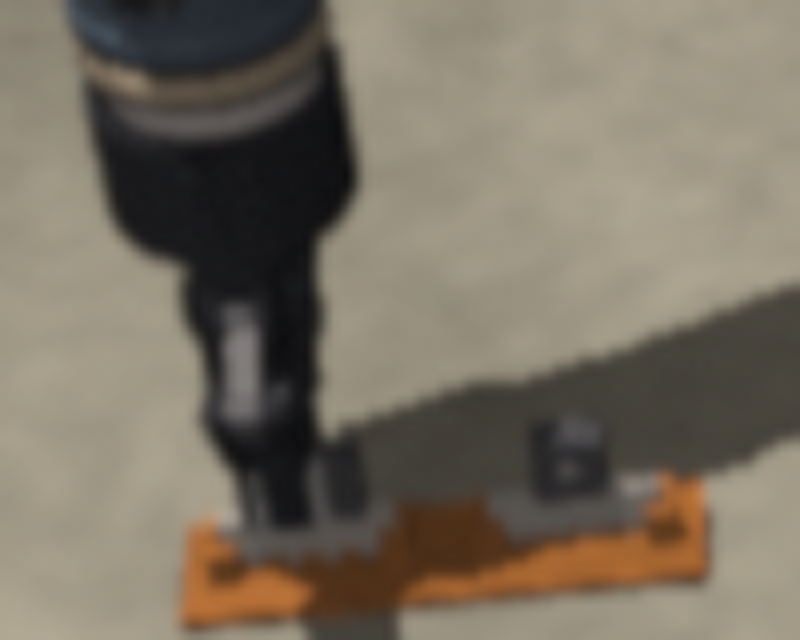

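```bash
python3 - <<'E'
from h import *
from plant import robot
f=robot.grab_frame("scene");W=cloud(f)
for r in (214,217,219,221,223,225,227):
    print(r,[tuple((W[r,c]*1000).round(0).astype(int)) if np.isfinite(W[r,c,0]) else 0 for c in range(188,210,2)])
g=f["range_z"]; 
d=np.clip((g-1.1)/(.5)*255,0,255).astype(np.uint8)
cv2.imwrite("pics/dep.png",cv2.resize(cv2.applyColorMap(d,cv2.COLORMAP_JET)[160:240,160:260],None,fx=8,fy=8,interpolation=cv2.INTER_NEAREST))
E
```

```text
214 [(np.int64(555), np.int64(-333), np.int64(114)), (np.int64(550), np.int64(-329), np.int64(110)), (np.int64(549), np.int64(-325), np.int64(109)), (np.int64(549), np.int64(-320), np.int64(108)), (np.int64(544), np.int64(-317), np.int64(104)), (np.int64(518), np.int64(-319), np.int64(82)), (np.int64(483), np.int64(-323), np.int64(51)), (np.int64(483), np.int64(-318), np.int64(50)), (np.int64(486), np.int64(-312), np.int64(53)), (np.int64(425), np.int64(-322), np.int64(1)), (np.int64(429), np.int64(-316), np.int64(4))]
217 [(np.int64(541), np.int64(-338), np.int64(92)), (np.int64(529), np.int64(-337), np.int64(81)), (np.int64(531), np.int64(-332), np.int64(83)), (np.int64(531), np.int64(-327), np.int64(83)), (np.int64(537), np.int64(-320), np.int64(88)), (np.int64(527), np.int64(-318), np.int64(79)), 0, (np.int64(500), np.int64(-315), np.int64(55)), (np.int64(499), np.int64(-310), np.int64(55)), (np.int64(442), np.int64(-319), np.int64(5)), (np.int64(442), np.int64(-314), np.int64(4))]
219 [(np.int64(449), np.int64(-366), np.int64(5)), (np.int64(501), np.int64(-346), np.int64(50)), (
[... 1803 characters left out ...]
(495), np.int64(-320), np.int64(23)), (np.int64(494), np.int64(-315), np.int64(22)), (np.int64(493), np.int64(-310), np.int64(21)), (np.int64(493), np.int64(-305), np.int64(21))]
227 [(np.int64(501), np.int64(-356), np.int64(23)), (np.int64(494), np.int64(-352), np.int64(17)), (np.int64(496), np.int64(-347), np.int64(18)), (np.int64(495), np.int64(-342), np.int64(17)), (np.int64(495), np.int64(-337), np.int64(17)), (np.int64(491), np.int64(-333), np.int64(12)), (np.int64(495), np.int64(-326), np.int64(17)), (np.int64(493), np.int64(-322), np.int64(14)), (np.int64(494), np.int64(-316), np.int64(15)), (np.int64(493), np.int64(-311), np.int64(14)), (np.int64(500), np.int64(-305), np.int64(20))]
```

View pics/dep.png

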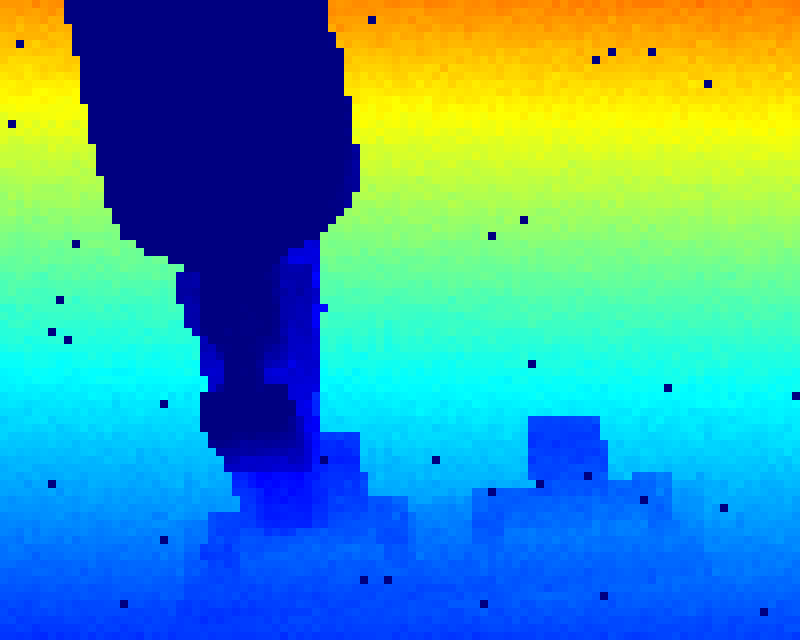

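In the depth view the finger spans y −345 to −324 mm and the grip −350 to −311 mm. The hold is about 4 mm off centre, with around 20 mm of overlap, which is good enough. Now I'll lift.

```bash
python3 - <<'E'
from h import *
from plant import robot
print(robot.move_straight([.494,-.331,.06],vel=.08))
q=robot.sense();print(q["t"],q["opening"],q["tcp_pos"],q["wrist_force"])
robot.move_straight([.494,-.331,.16],vel=.25)
a=np.radians(99.74);ax=np.array([np.cos(a),np.sin(a),0]);c=np.array([.596,0,0])
p=c-.011*ax; p[2]=.15
robot.goto(p,[np.pi,0,a-np.pi/2])
p[2]=.095; print(robot.move_straight(p,vel=.1,contact_N=4))
robot.sleep(.3)
q=robot.sense();print(q["t"],q["opening"],q["tcp_pos"],q["tcp_rot"],q["wrist_force"])
for n in("scene","top"):
    f=robot.grab_frame(n); np.savez(n+"2.npz",**f)
    crop(f,*((285,190,370,275) if n=="scene" else (265,120,360,205)),8,f"pics/e_{n}.png")
E
```

```text
False
8.5417 0.12554549838536935 [ 0.49376489 -0.33060444  0.05972569] [ 0.36421292  0.85586375 -0.66758208]
False
11.3667 0.12337008403332728 [ 0.59818943 -0.01077113  0.09551379] [-3.14155448e+00 -9.77920463e-04  1.70177836e-01] [-0.62791861  0.67233813 -0.52295132]
```

View pics/e_scene.png

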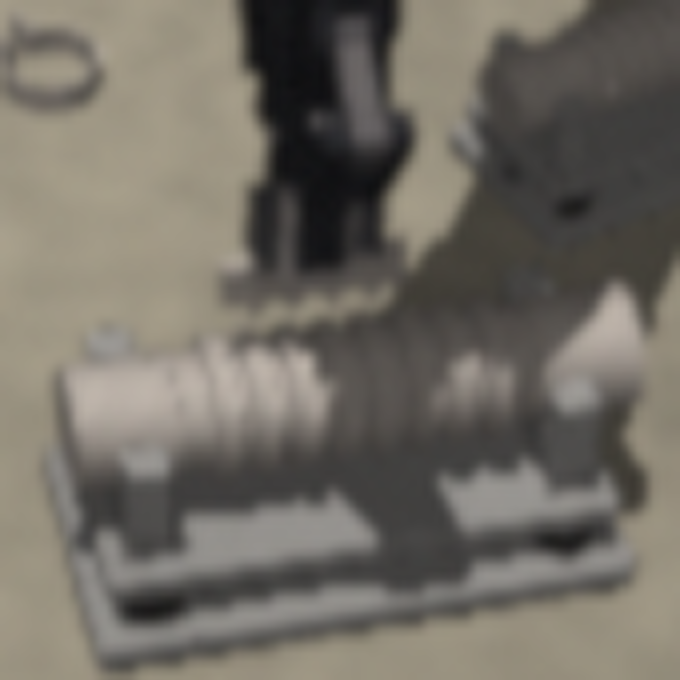

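View pics/e_top.png

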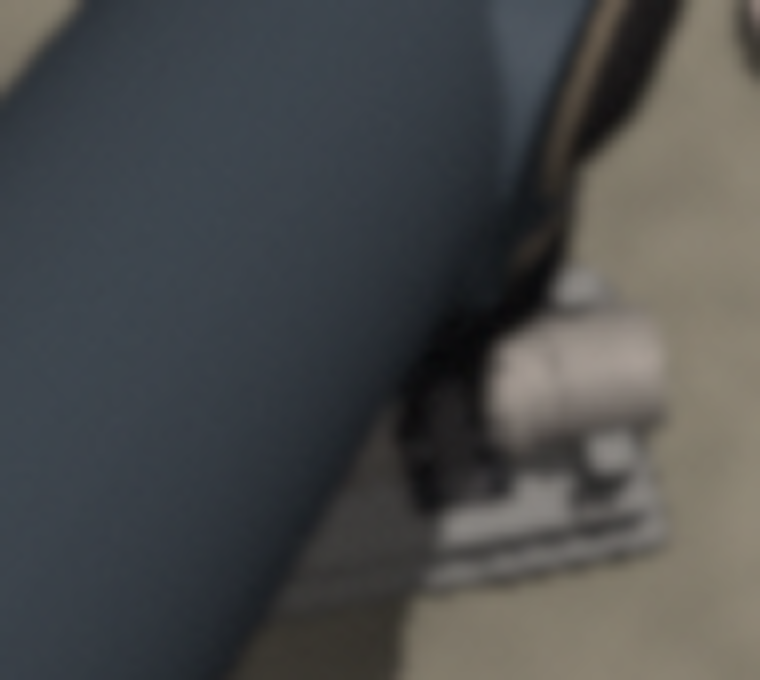

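```bash
python3 - <<'E'
from h import *
f=load("scene2");W=cloud(f);a=np.radians(99.74);ax=np.array([np.cos(a),np.sin(a)]);n=np.array([np.sin(a),-np.cos(a)])
# blade crop x225-400,y255-300
for cy in (265,275,285,295,305,315,325):
    r=190+cy//8
    print(r,[(round(float((W[r,c,:2]-[.596,0])@ax*1000)),round(float((W[r,c,:2]-[.596,0])@n*1000)),round(float(W[r,c,2]*1000))) if np.isfinite(W[r,c,0]) else 0 for c in range(311,338,2)])
# crest profile fits: circle fit in (n,z) for spindle journals, both cameras initial
from scipy.optimize import least_squares
for nm,(u0,v0,u1,v1) in(("top0",(265,145,360,205)),("scene0",(285,220,370,275))):
    w=cloud(load(nm))[v0:v1,u0:u1].reshape(-1,3); w=w[np.isfinite(w[:,0])&(w[:,2]>.070)]
    s=(w[:,:2]-[.596,0])@ax;d=(w[:,:2]-[.596,0])@n
    for lo,hi in((-85,-50),(-45,45),(50,85)):
        k=(s*1000>lo)&(s*1000<hi)&(abs(d)<.03)
        r=least_squares(lambda p:np.hypot(d[k]-p[0],w[k,2]-p[1])-.022,[0,.062],loss="soft_l1",f_scale=.001)
        print(nm,lo,k.sum(),(r.x*1000).round(1))
    print(nm,"s range",s.min()*1000,s.max()*1000)
E
```

```text
223 [(-13, -124, 3), (-37, 1, 118), (-32, 1, 118), (-28, 4, 119), (-23, 2, 116), (-20, 10, 123), (-17, 17, 129), (-10, 10, 121), (-7, 13, 123), (2, 0, 110), (7, 0, 109), (12, -1, 108), (16, 1, 109), (56, -109, 4)]
224 [(-14, -120, 4), (-37, 0, 114), (-32, 1, 114), (-27, 1, 113), (-23, 3, 114), (-20, 11, 121), (-13, 1, 111), (-9, 3, 112), (-3, 0, 108), (2, 1, 107), (8, -2, 104), (11, 2, 107), (17, 1, 105), (55, -106, 3)]
225 [(-15, -117, 3), (-37, -1, 110), (-33, 2, 112), (-28, 2, 111), (-23, 1, 110), (-17, -1, 107), (-13, 2, 108), (-8, 1, 107), (-2, -2, 103), (2, 2, 106), (7, 2, 105), (43, -104, 3), (48, -101, 5), (55, -105, 0)]
226 [(-15, -114, 1), (-37, 1, 109), (-32, 2, 109), (-28, 3, 108), (-22, 0, 105), (-18, 1, 105), (-14, 4, 107), (22, -106, 2), (-3, 1, 102), (32, -103, 2), (7, 0, 100), (42, -98, 5), (48, -100, 2), (53, -97, 4)]
228 [(-17, -106, 2), (-12, -105, 1), (-7, -103, 2), (-27, 1, 101), (4, -100, 3), (9, -101, 1), (15, -100, 1), (19, -97, 3), (24, -93, 6), (7, -14, 80), (35, -94, 2), (17, -14, 78), (20, -7, 84), (28, -18, 73)]
229 [(-18, -102, 2), (-13, -100, 2), (-7, -102, -1), (-2, -98, 2), (2, -95, 4), (9, -97, 1), (14, -97, 1), (-4, -13, 80), (24, -95, 0), (6, -10, 81), (10, -7, 83), (17, -13, 77), (18, -2, 86), (25, -7, 80)]
230 [(-19, -96, 4), (-13, -100, -1), (-9, -95, 3), (-3, -96, 1), (-19, -13, 80), (-15, -7, 85), (-8, -14, 76), (-5, -6, 83), (-1, -5, 83), (5, -6, 81), (8, 0, 86), (13, -2, 84), (17, 3, 87), (21, 5, 88)]
top0 -85 218 [-0.  57.9]
top0 -45 548 [-0.5 59.3]
top0 50 226 [-0.2 57.6]
top0 s range -87.2950006185153 88.59828167592383
scene0 -85 202 [ 0.2 61. ]
scene0 -45 471 [ 0.5 62.2]
scene0 50 190 [-1.2 61.1]
scene0 s range -86.75693657159198 89.32005362109534
```

The leaf spans s = −38 to +17 mm along the spindle and stands across the crest line within about 1 mm. Its tips are about 15 mm above the crest. Next I'll touch down gently.

```bash
cat >> h.py <<'E'
a=np.radians(99.74);ax=np.array([np.cos(a),np.sin(a),0]);nn=np.array([np.sin(a),-np.cos(a),0]);c0=np.array([.596,0,0])
def P(s,z): 
    p=c0+s/1000*ax; p[2]=z; return p
def S(robot,k=4):
    F=[];p=[]
    for i in range(k):
        q=robot.sense();F.append(q["wrist_force"]);p.append(q["tcp_pos"]);robot.sleep(.02)
    F=np.mean(F,0);p=np.mean(p,0)
    print("t%.2f s%.2f d%.2f z%.2f  Fs%.2f Fn%.2f Fz%.2f"%(q["t"],(p-c0)@ax*1000,(p-c0)@nn*1000,p[2]*1000,F@ax,F@nn,F[2]),"tq",q["torque"].round(2),flush=True)
    return p,F
E
python3 - <<'E'
from h import *
from plant import robot
S(robot,6)
robot.move_straight(P(-11,.086),vel=.06,contact_N=3)
print(robot.move_straight(P(-11,.070),vel=.012,contact_N=2.5))
S(robot,6)
E
```

```text
t11.55 s-10.93 d0.13 z95.23  Fs0.08 Fn-0.06 Fz-0.92 tq [ 0.03 -0.03 -0.01]
True
t12.56 s-10.99 d0.10 z81.33  Fs0.06 Fn0.66 Fz2.70 tq [-0.03 -0.21  0.03]
```

```bash
python3 - <<'E'
from h import *
from plant import robot
z=.0812
for s in np.arange(-10.5,3,.5):
    robot.move_straight(P(s,z),vel=.01)
    p,F=S(robot,3)
    if F[2]<0.8 or abs(F@ax)>4: break
S(robot,6)
E
```

```text
t12.86 s-10.95 d0.12 z81.35  Fs-1.54 Fn0.47 Fz2.22 tq [-0.34 -0.2   0.05]
t13.16 s-10.53 d0.05 z81.31  Fs-2.30 Fn-0.10 Fz2.32 tq [-0.48 -0.16  0.02]
t13.46 s-9.60 d-0.03 z81.22  Fs-2.49 Fn0.03 Fz2.94 tq [-0.51 -0.09 -0.02]
t13.76 s-8.96 d-0.07 z81.19  Fs-1.95 Fn0.22 Fz2.65 tq [-0.53 -0.09 -0.01]
t14.06 s-8.41 d-0.05 z81.17  Fs-2.17 Fn-0.67 Fz2.57 tq [-0.53 -0.06 -0.  ]
t14.36 s-7.93 d-0.04 z81.17  Fs-2.22 Fn-0.02 Fz2.62 tq [-0.49 -0.02  0.  ]
t14.66 s-7.44 d0.00 z81.19  Fs-1.66 Fn0.04 Fz2.66 tq [-0.52 -0.06 -0.  ]
t14.96 s-6.92 d0.02 z81.20  Fs-1.57 Fn-0.39 Fz2.54 tq [-0.53 -0.04 -0.01]
t15.26 s-6.43 d0.01 z81.18  Fs-2.26 Fn0.51 Fz2.87 tq [-0.52 -0.08 -0.05]
t15.56 s-4.60 d-0.55 z80.50  Fs-0.06 Fn-0.17 Fz-0.92 tq [-0.01  0.02 -0.  ]
t15.66 s-4.80 d-0.55 z80.50  Fs0.16 Fn-0.38 Fz-0.73 tq [0.02 0.02 0.01]
```

The load vanished at s≈−5, so the teeth have reached the grooves. Pressing gently here.

```bash
python3 - <<'E'
from h import *
from plant import robot
p,F=S(robot,4)
s=(p-c0)@ax*1000
print(robot.move_straight(P(s,.072),vel=.012,contact_N=2.5))
S(robot,6)
E
```

```text
t15.72 s-5.13 d-0.44 z80.64  Fs0.48 Fn-0.03 Fz-0.73 tq [ 0.17  0.05 -0.01]
True
t16.23 s-5.10 d0.11 z77.90  Fs-0.46 Fn0.66 Fz0.93 tq [-0.11 -0.23  0.03]
```

```bash
python3 - <<'E'
from h import *
from plant import robot
robot.move_straight(P(-5.2,.0768),vel=.01,contact_N=6)
for i in range(4):
    S(robot,4); robot.sleep(.1)
q=robot.sense();print(q["tcp_rot"],q["opening"])
f=robot.grab_frame("scene");crop(f,285,190,370,275,8,"pics/seat.png")
for i in range(6):
    S(robot,4); robot.sleep(.15)
E
```

```text
t16.57 s-5.14 d0.12 z76.94  Fs0.77 Fn0.29 Fz2.80 tq [ 0.06 -0.05 -0.02]
t16.74 s-5.14 d0.12 z76.91  Fs0.69 Fn0.32 Fz3.12 tq [ 0.08 -0.02 -0.05]
t16.91 s-5.15 d0.12 z76.88  Fs0.71 Fn0.07 Fz2.91 tq [ 0.1  -0.04  0.04]
t17.07 s-5.14 d0.11 z76.84  Fs0.19 Fn0.45 Fz3.15 tq [ 0.15 -0.09 -0.03]
[-3.13950358e+00  3.05886970e-03  1.70894397e-01] 0.12212725364657373
t17.29 s-5.15 d0.11 z76.84  Fs0.65 Fn0.62 Fz3.07 tq [ 0.1  -0.14  0.02]
t17.51 s-5.16 d0.08 z76.82  Fs0.42 Fn1.08 Fz2.99 tq [ 0.15 -0.14  0.04]
t17.73 s-5.17 d0.10 z76.82  Fs0.54 Fn0.78 Fz2.92 tq [ 0.2  -0.18 -0.03]
t17.94 s-5.17 d0.07 z76.82  Fs0.51 Fn1.37 Fz3.17 tq [ 0.22 -0.15 -0.02]
t18.16 s-5.17 d0.08 z76.83  Fs0.50 Fn1.53 Fz3.31 tq [ 0.18 -0.23  0.05]
t18.38 s-5.18 d0.08 z76.82  Fs0.85 Fn1.06 Fz3.26 tq [ 0.19 -0.24  0.01]
```

View pics/seat.png

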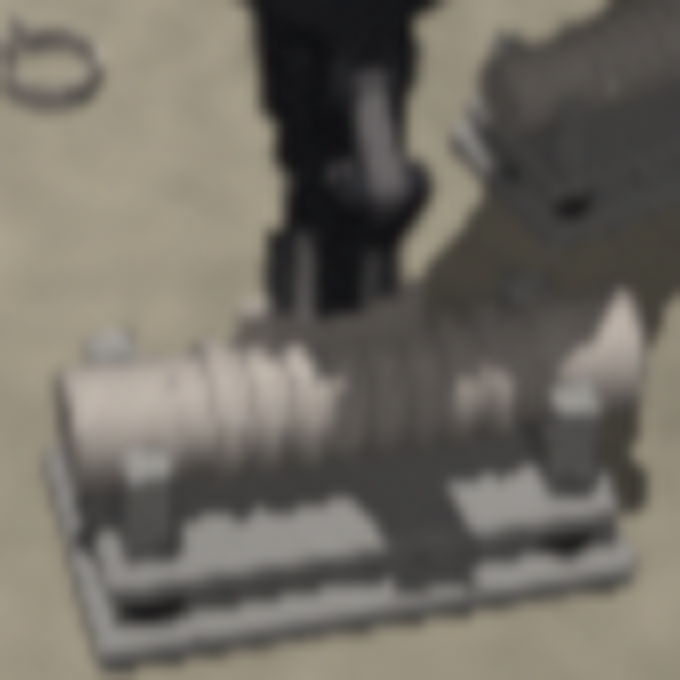

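The leaf is seated: TCP 76.8 mm at about 4 N. Unloaded that is 78.4 mm against 82.5 mm on the crest, so the drop is 4.1 mm. It was held for about 1.9 s, and the picture shows the blade flush in the thread at crop (330,320). On to the cup.

```bash
python3 - <<'E'
from h import *
from plant import robot
robot.move_straight(P(-5.2,.095),vel=.04)
robot.move_straight(P(-5.2,.16),vel=.2)
robot.goto([.512,.308,.14],[np.pi,0,a-np.pi/2])
robot.move_straight([.512,.308,.075],vel=.1,contact_N=5)
f=robot.grab_frame("scene");crop(f,405,160,485,240,8,"pics/cup1.png")
S(robot,6)
E
```

```text
t21.79 s317.86 d-30.02 z75.74  Fs0.11 Fn0.31 Fz-0.59 tq [ 0.02  0.02 -0.04]
```

View pics/cup1.png

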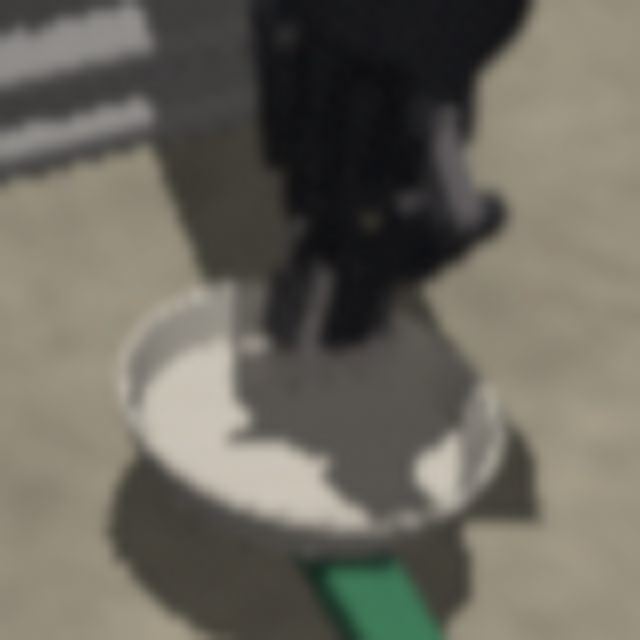

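The leaf hangs over the inside of the cup, with its blade at crop (250–420, 350) and the rim clear all round. Lowering to floor contact.

```bash
python3 - <<'E'
from h import *
from plant import robot
robot.move_straight([.512,.308,.058],vel=.06,contact_N=4)
print(robot.move_straight([.512,.308,.046],vel=.015,contact_N=2))
p,F=S(robot,4)
f=robot.grab_frame("scene");crop(f,405,160,485,240,8,"pics/cup2.png")
E
```

```text
True
t22.82 s317.84 d-30.55 z51.39  Fs0.55 Fn-0.51 Fz4.82 tq [ 0.03  0.17 -0.02]
```

View pics/cup2.png

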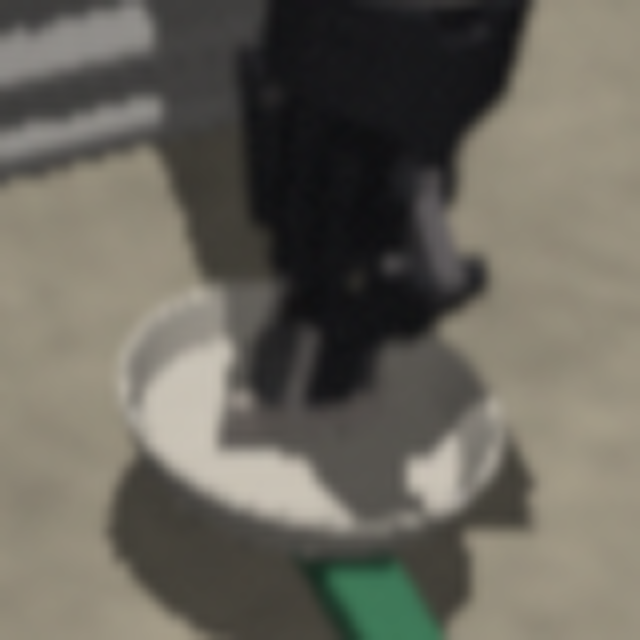

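```bash
python3 - <<'E'
from h import *
from plant import robot
robot.grip(0.38)
S(robot,4)
p=robot.sense()["tcp_pos"]
robot.move_straight([.512,.308,.12],vel=.06,contact_N=4)
robot.move_straight([.512,.308,.2],vel=.2)
robot.goto([.45,.1,.3],[np.pi,0,a-np.pi/2])
robot.sleep(.5)
S(robot,4)
for n in("scene","top"):
    f=robot.grab_frame(n); cv2.imwrite(f"pics/end_{n}.png",f["image"][:,:,::-1])
    crop(f,*((400,175,500,255) if n=="scene" else (140,165,220,245)),8,f"pics/fin_{n}.png")
E
```

```text
t23.27 s317.67 d-31.65 z50.29  Fs-0.30 Fn-0.18 Fz0.14 tq [-0.01  0.03  0.01]
t26.65 s123.31 d-126.92 z299.95  Fs0.02 Fn0.03 Fz0.31 tq [ 0.06 -0.03  0.01]
```

View pics/fin_scene.png

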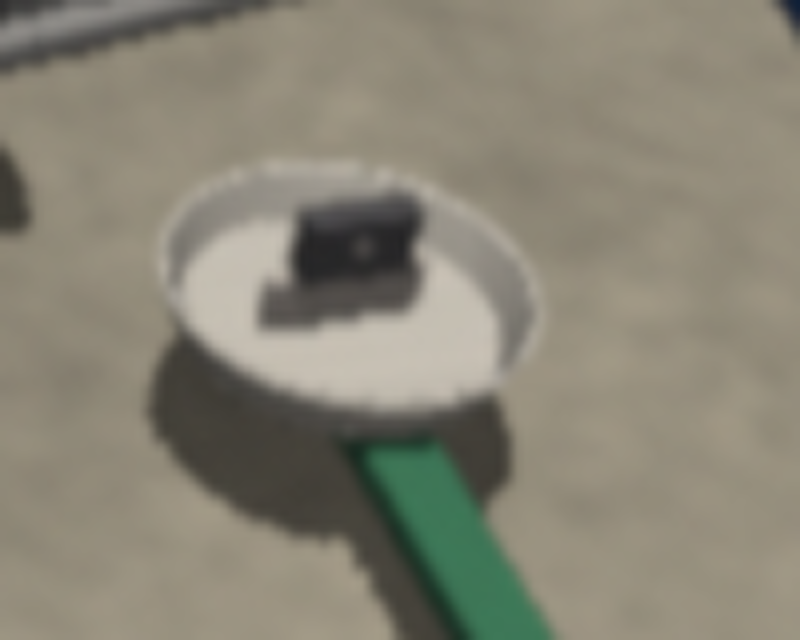

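View pics/end_scene.png

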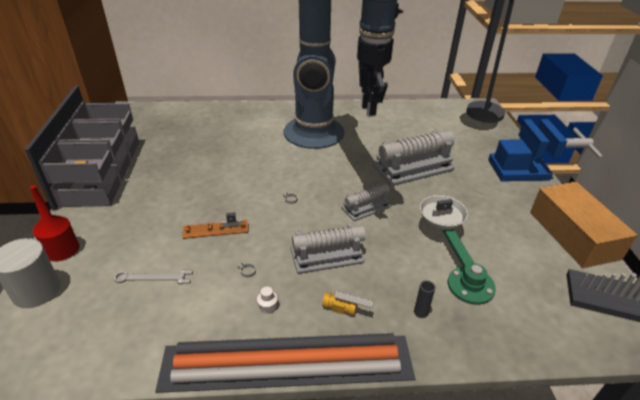

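The leaf stands in the cup at crop (350,260), clear of the walls. The gripper is away, and the rest of the bench looks unchanged.

```bash
python3 -c "
from plant import robot
robot.close_job(); print(robot.sense()['t'])"
```

```text
the job is handed in; nothing more can be done
the job is handed in; nothing more can be done
```

The coarse leaf was seated in the threads, checked, and left in the tin cup. I handed the job in with the robot clock at about 27 s of the 69 s allowed.

- **Seating:** I lifted the leaf straight out of the rack and slid it along the middle-sized stand's spindle at about 3.5 N. The teeth dropped in with the leaf's centre about 5 mm from the spindle's middle. The drop was about 4.1 mm against a 4 mm groove depth. I held it at about 4 N for about 1.9 s with steady height and force.
- **Cup:** I lowered the leaf to contact with the cup floor and let go. The last picture shows it standing in the cup clear of the walls. The gripper is well away and everything else looks as it was.
- **What disagreed:** The camera showed the fingertips about 34 mm higher than the reported TCP and `nose_length` imply. I used the camera value with force-guarded moves, and the later contacts matched it. The grasp was also a few mm off centre along the grip, which caused no trouble.

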